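Set up a tenon piece flat on bearers under a weight

TASK

Set up the tenoned piece to be held flat under a weight. Lay the loose bearer on the bench to the left of the screwed-down one, parallel to it, ends level, with a clear gap of 60 mm between the two; lay the tenoned piece flat across both, its thick part centred over the pair and its tongue sticking out past the left bearer; then put the squared pad block flat and lengthways on the middle of the thick part, and stand the tin upright on the middle of the pad.

Things in the scene. Friction and masses are not known exactly. Their poses are not given: they have to be found in the camera images.
- fixed_bearer: Hardwood bearer screwed to the bench, 90 x 28 mm and 28 mm high, two screw heads in its top; it lies in the open bench to the left of the long heavy timber (60 mm wide, 118 mm high, lying slantwise on the bench; everything must be carried over it) and cannot be moved. Origin: centre of its underside, on the bench (z = 0). x runs along its length (roughly away from the robot), y points to its left side, z up.
- loose_bearer: Loose hardwood bearer of the same size (90 x 28 x 28 mm high) without screws, lying on the bench beyond (right of) the long timber. Origin: centre of its underside; x along its 90 mm length, y across its 28 mm width, z up. Grip across the 28 mm.
- tenon_piece: Loose pine piece with a tenon, lying flat on the bench left of the long timber: thick part 110 mm long, 45 mm wide, 45 mm high; from the middle of one end of it a tongue 15 mm thick, 42 mm long and 45 mm high (152 mm over all). Origin: underside, middle of the thick part (55 mm from either end of it). +y points along the piece to the tongue, x across the 45 mm width, z up. Grip the thick part across its 45 mm.
- pad_block: Loose squared pine block (the pad), 60 mm wide, 90 mm long, 30 mm high, lying flat on the bench beyond (right of) the long timber. Origin: centre of its underside; y along its 90 mm length, x across its 60 mm width, z up. Grip across the 60 mm.
- nail_tin: Round grey open tin of wire nails (the weight), 68 mm in diameter, 62 mm high, about 0.24 kg, standing on the bench beyond (right of) the long timber. Origin: centre of its underside, z up. Grip it across the 68 mm diameter.
Things that resemble listed ones, but are neither listed nor needed, are in the scene too. Leave any red look-alike of the loose_bearer alone.

How it is judged:
By the outcome, as a careful person would: the job done as asked, in the order asked, and still so for the second after the job is handed in, with the robot touching nothing.
It also fails if it takes over 141 s, if anything falls off the work surface, if the arm or the gripper's body presses on something with over 40 N, if the wrist force passes 120 N, or if a joint passes its speed limit or range.

ROBOT

A 7-joint arm with a two-finger parallel gripper is mounted at the origin on the work surface; the furniture and walls round the work are solid. World frame = base frame: x ahead of the robot, y to its left, z up, the work surface at z = 0. Lengths are in m, angles in rad, forces in N, time in s.
With the tool pointing down it reaches from about 0.425 to 0.925 m from the base axis. Payload 6.8 kg.
Tool frame: the origin (TCP) lies on the centre line of the jaws, within the pads' length; the fingertips stand 11 mm ahead of it and the grasp point (between the pads) lies 8 mm behind it; z points along the fingers, y is the direction in which the jaws open and shut (so a half turn about z gives the same grasp; the last joint's range is limited). The gripper opens to 85 mm and grips with 20 to 120 N. Pads are 22 mm wide; open, the fingers measure 114 mm over their backs; the gripper's body (76 mm by 85 mm) begins 54 mm behind the grasp point. The pads swing forward as they close: fully open they stand 13 mm farther back than shut.
Start: joints at [1.011, 0.477, 0.022, 1.555, -0.011, 1.109, -0.083], TCP at [0.295, -0.607, 0.242] pointing down, gripper open.
Joint ranges: [-2.96, 2.96], [-0.34, 2.1], [-1.41, 1.46], [0.24, 2.44], [-1.37, 4.51], [0.17, 1.92], [-2.96, 2.96]. Speed limits (rad/s): [2.39, 2.39, 3.14, 3.14, 3.14, 3.14, 3.14].

INTERFACE

Orientations are given as a rotation vector (axis times angle).
In Python, from bench import r gives the robot as it stands.
- The arm moves only by the tool send_rows, never from a script. Its argument "deltas" is a list of rows, each a list of 7 numbers: the opening, from 0 (shut) to 1 (fully open), then the shift along the tool's x, y, z as a fraction of full scale, then the turn, a rotation vector about the tool's x, y, z as a fraction of full scale. In form: [[hand, x, y, z, ax, ay, az], ...]. A call has 1 to 20 rows; each row is the pose to reach, as a shift and turn from the pose commanded when the call began, along the tool's axes at that moment, turning the shorter way round; what a row does not reach only later rows make up. Full scale, the value 1, is 150 mm for a shift and 180 degrees for a turn. A row lasts 1/12 s, in which the tool goes at most 41.7 mm and 7.16 degrees, less where a joint would pass 70% of its speed; a pose out of reach is approached as far as the arm can. A call with a number of a shift or a turn outside -1 to 1 is refused whole. A call with a gripper value outside its range is refused whole. The fingers move at their own pace and stop on an object; "squeeze" is the grip in N (left out, the last holds). Time passes only in rows, so rows that repeat a pose let the fingers close. It gives the time, the measured TCP pose, the force and the opening at its end, in the units of the state.
- r.get_obs(): the state, without advancing time (a new reading comes with each control period).
- r.grab_frame(name): name is "side" or "top"; returns a dict with "pixels" (480x640x3 uint8, red, green, blue), "camera_matrix" (3x3 intrinsics, pixels), "rvec" (rotation vector, rad) and "tvec" (3), from world to camera coordinates, as OpenCV has them. Camera axes: x right, y down, z forward; pixel columns grow to the right and rows downward; lengths in m; the calibration is good to about 2 mm. A picture is of the moment at which its call begins. There is no depth.
- r.hand_in(): hands the job in, once; it reports no verdict.
The state is a dict: "clock": time; "joints": joint angles; "qvel": joint speeds; "tau": joint torques, N m; "tcp_pos": TCP position; "orientation": TCP orientation; "contact_force": force on the tool from outside, world axes, zero at the start; "moment": the same for the moment, N m; "grip_width": finger opening in m.
Only numpy, scipy, OpenCV 4.12 (cv2) and the standard library are available. Lean on these libraries where they do the work, as an engineer would, in place of code of your own. Each camera call takes 0.05 s, during which the arm holds its last target. There are 200 camera calls.

## Working session

There is one attempt and no reset: what is moved stays moved. The work goes in short steps, Python scripts to look and compute and a tool call to move; the robot and the scene stay as the last step left them, time stands still between calls to the robot, and variables do not carry over. Pictures are saved under pics/ and viewed, about 12 in all and at most 16, crops included, and the job is handed in when it is done.

Besides the shell and the picture viewer there is one more tool, called after ">>>" as a command line: name --pt "numbers of a row" for each row, then --argument value for the rest. send_rows: Moves the arm, as the interface text tells. Shift numbers are shares of 150 mm and turn numbers shares of 180 degrees, none past 1 either way. Its arguments: {"type":"object","properties":{"deltas":{"type":"array","items":{"type":"array","items":{"type":"number"}}},"squeeze":{"type":"number"}},"required":["deltas"]}

```bash
ls; mkdir -p pics; cat > h.py <<'E'
import cv2,numpy as np
from bench import r
from scipy.spatial.transform import Rotation as R
def grab(n,save):
    f=r.grab_frame(n); cv2.imwrite(f'pics/{save}.png',f['pixels'][:,:,::-1])
    np.savez(f'pics/{save}.npz',K=f['camera_matrix'],rv=f['rvec'],tv=f['tvec']); return f
def ray(save,u,v,z):
    c=np.load(f'pics/{save}.npz'); Rm=cv2.Rodrigues(np.array(c['rv'],float))[0]; t=np.array(c['tv'],float).reshape(3)
    o=-Rm.T@t; d=Rm.T@np.linalg.inv(c['K'])@[u,v,1]; s=(z-o[2])/d[2]; return (o+s*d)[:3]
def proj(save,P):
    c=np.load(f'pics/{save}.npz'); return cv2.projectPoints(np.array(P,float).reshape(-1,3),np.array(c['rv'],float),np.array(c['tv'],float),c['K'],None)[0].reshape(-1,2)
def crop(save,out,x0,y0,x1,y1,k):
    im=cv2.imread(f'pics/{save}.png')[y0:y1,x0:x1]; cv2.imwrite(f'pics/{out}.png',cv2.resize(im,None,fx=k,fy=k,interpolation=cv2.INTER_CUBIC))
E
python3 - <<'E'
from h import *
for n in('top','side'):
    f=grab(n,n+'0'); Rm=cv2.Rodrigues(np.array(f['rvec'],float))[0]; print(n,-Rm.T@np.array(f['tvec']).reshape(3),Rm[2],f['camera_matrix'][0])
o=r.get_obs(); print(o); print(R.from_rotvec(o['orientation']).as_matrix())
E
```

```text
pics
top [ 0.34756867 -0.10303385  1.26683856] [ 0.05946958  0.00213484 -0.99822784] [575.1273232   0.        324.8514209]
side [ 0.27250013 -1.46056004  0.56943336] [ 0.11127761  0.92659782 -0.35921272] [544.43394714   0.         312.69766444]
{'clock': 0.1, 'joints': array([ 1.01089921,  0.47775466,  0.02237935,  1.55634435, -0.01149262,
        1.10931947, -0.08309696]), 'qvel': array([-0.00067053, -0.00263675, -0.00057646, -0.00196557, -0.00112837,
       -0.00044185,  0.00172725]), 'tau': array([ 4.57288435e-03, -5.97757065e+01,  1.61362141e+00, -2.81950897e+01,
        1.28423574e-02,  5.04759126e-03, -3.10243308e-05]), 'tcp_pos': array([ 0.29443541, -0.60682112,  0.24140217]), 'orientation': array([-3.06020351e+00, -7.03289694e-01,  8.21245428e-04]), 'contact_force': array([ 0.14496514,  0.32785353, -0.01019508]), 'moment': array([-0.00170195,  0.02789439,  0.02698764]), 'grip_width': 0.08553953083117162}
[[ 8.99666591e-01  4.36576758e-01 -8.71422408e-04]
 [ 4.36577603e-01 -8.99665424e-01  1.45635610e-03]
 [-1.48177386e-04 -1.69067843e-03 -9.99998560e-01]]
```

View pics/top0.png

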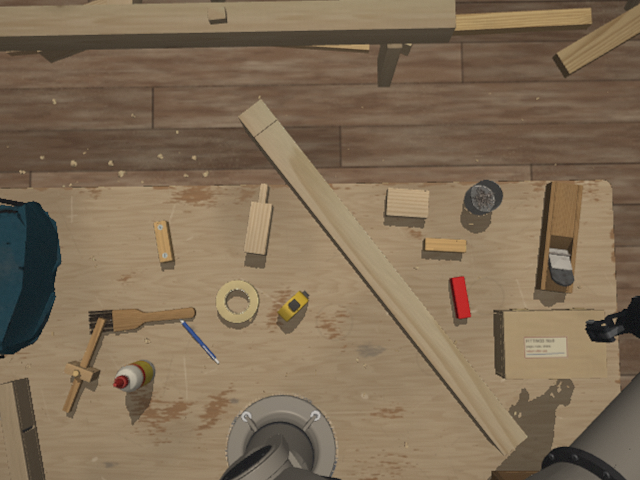

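View pics/side0.png

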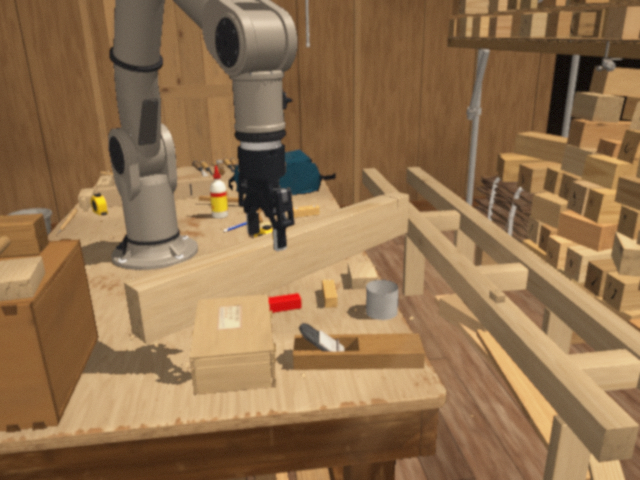

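The top view shows the fixed bearer at about (164,243), tenon piece (258,222) with its tongue up, pad (408,203), loose bearer (445,245), tin (481,198) and red look-alike (460,298). I'll enlarge two crops.

```bash
python3 - <<'E'
from h import *
crop('top0','c1',140,170,290,280,5); crop('top0','c2',375,170,515,270,5)
E
```

```text
(no output)
```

View pics/c1.png

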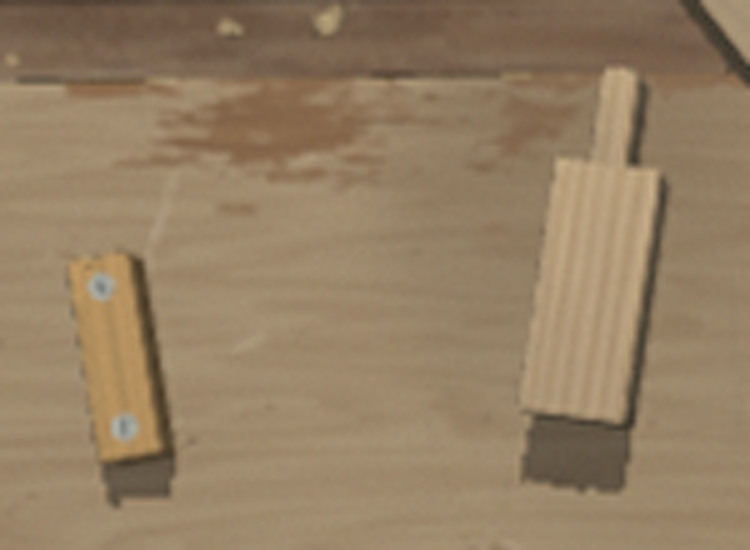

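View pics/c2.png

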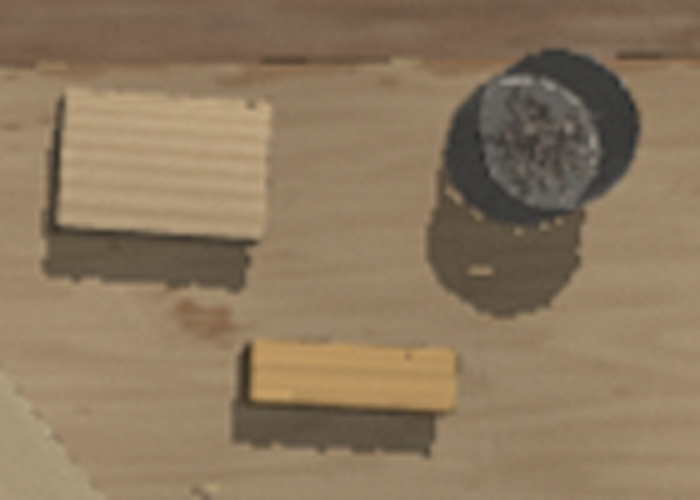

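```bash
python3 - <<'E'
from h import *
def box(name,pts,z,x0,y0):
    P=np.array([ray('top0',x0+u/5,y0+v/5,z) for u,v in pts])[:,:2]
    print(name,'c',P.mean(0).round(4),'sides',[round(float(np.linalg.norm(P[i]-P[(i+1)%4])),4) for i in range(4)],
     'dir01',np.degrees(np.arctan2(*((P[1]+P[2]-P[0]-P[3])[::-1]))).round(2),'dir30',np.degrees(np.arctan2(*((P[0]+P[1]-P[2]-P[3])[::-1]))).round(2)); return P
box('fixed',[(69,267),(129,252),(164,450),(101,462)],.028,140,170)
print('screws',*[ray('top0',140+u/5,170+v/5,.028)[:2] for u,v in((102,287),(124,427))])
box('tenon',[(557,158),(662,170),(628,424),(522,410)],.045,140,170)
print('tip',ray('top0',140+620/5,170+69/5,.045))
box('pad',[(65,90),(270,102),(262,240),(56,228)],.03,375,170)
box('loose',[(250,340),(458,347),(455,411),(248,405)],.028,375,170)
c=ray('top0',375+558/5,170+131/5,.062);print('tin',c)
a=np.linspace(0,2*np.pi,60)
for z in(.062,0): 
  p=(proj('top0',np.c_[c[0]+.034*np.cos(a),c[1]+.034*np.sin(a),0*a+z])-[375,170])*5; print(z,p.min(0),p.max(0))
# timber ends
for u,v in((262,98),(240,118),(525,438),(503,455)): print(ray('top0',u,v,.118))
E
```

```text
fixed c [0.4515 0.2489] sides [0.0267, 0.0875, 0.0276, 0.0859] dir01 -78.35 dir30 9.78
screws [0.48220967 0.25491664] [0.421341   0.24522268]
tenon c [0.476  0.0405] sides [0.0453, 0.1098, 0.0456, 0.109] dir01 -97.86 dir30 -8.15
tip [0.57111584 0.02797545 0.045     ]
pad c [ 0.5275 -0.2811] sides [0.089, 0.0603, 0.0891, 0.0603] dir01 -94.19 dir30 -4.79
loose c [ 0.435  -0.3611] sides [0.0898, 0.0277, 0.0892, 0.0282] dir01 -92.61 dir30 -3.72
tin [ 0.53481714 -0.44327623  0.062     ]
0.062 [477.43953387  51.16231383] [638.68150671 211.05172485]
0 [442.51421339  77.12485133] [595.91867217 229.3230951 ]
[0.73394387 0.02287148 0.118     ]
[0.69326745 0.0678573  0.118     ]
[ 0.04724021 -0.48807189  0.118     ]
[ 0.01509453 -0.44390323  0.118     ]
```

```bash
cat >> h.py <<'E'
def go(x,y,z,jaw=None,sub=1):
    """print share-of-scale row from the current pose to world x,y,z with jaw (tool y) yaw in deg, tool down"""
    o=r.get_obs(); p=np.array(o['tcp_pos']); M=R.from_rotvec(o['orientation']); m=M.as_matrix()
    cur=np.degrees(np.arctan2(m[1,1],m[0,1]))
    if jaw is None: jaw=cur
    a=np.radians(jaw); T=np.array([[-np.sin(a),np.cos(a),0],[np.cos(a),np.sin(a),0],[0,0,-1]]).T
    # columns: x=z cross.. ; y=jaw dir, z=down
    yv=np.array([np.cos(a),np.sin(a),0]); zv=np.array([0,0,-1.]); T=np.c_[np.cross(yv,zv),yv,zv]
    d=m.T@(np.array([x,y,z])-p)/.15; w=(M.inv()*R.from_matrix(T)).as_rotvec()/np.pi
    print('t',round(o['clock'],2),'p',p.round(4),'jaw',cur.round(2),'w',round(o['grip_width'],4),'F',np.round(o['contact_force'],1))
    print('row',d.round(3),w.round(4),'rows>=',int(np.ceil(max(np.linalg.norm(d)*150/41.7,np.linalg.norm(w)*180/7.16))))
E
python3 - <<'E'
from h import *
go(.37,-.48,.22,-30); go(.435,-.361,.1,-3.2)
E
```

```text
t 0.1 p [ 0.2944 -0.6068  0.2414] jaw -64.11 w 0.0855 F [ 0.1  0.3 -0. ]
row [ 0.822 -0.54   0.143] [-5.000e-04 -1.000e-04 -1.895e-01] rows>= 5
t 0.1 p [ 0.2944 -0.6068  0.2414] jaw -64.11 w 0.0855 F [ 0.1  0.3 -0. ]
row [ 1.559 -1.064  0.944] [-5.000e-04 -2.000e-04 -3.384e-01] rows>= 9
```

>>> send_rows --pt "0.65 0.2 -0.13 0.04 0 0 -0.038" --pt "0.65 0.4 -0.27 0.07 0 0 -0.076" --pt "0.65 0.6 -0.4 0.1 0 0 -0.114" --pt "0.65 0.82 -0.54 0.143 0 0 -0.15" --pt "0.65 0.82 -0.54 0.143 0 0 -0.19" --pt "0.65 0.82 -0.54 0.143 0 0 -0.19" --squeeze 40

```text
clock: 0.6
tcp_pos: [0.3719, -0.4777, 0.2203]
orientation: [-2.71, -1.586, -0.001]
contact_force: [-0.5, -0.4, 0.0]
grip_width: 0.0553
```

```bash
python3 -c "
from h import *
go(.435,-.361,.1,-3.2)"
```

```text
t 0.6 p [ 0.3719 -0.4777  0.2203] jaw -29.33 w 0.0553 F [-0.5 -0.4  0. ]
row [ 0.883 -0.013  0.803] [-0.0002 -0.0006 -0.1451] rows>= 5
```

>>> send_rows --pt "0.65 0.22 0 0.2 0 0 -0.036" --pt "0.65 0.44 0 0.4 0 0 -0.072" --pt "0.65 0.66 -0.01 0.6 0 0 -0.108" --pt "0.65 0.883 -0.013 0.8 0 0 -0.145" --pt "0.65 0.883 -0.013 0.8 0 0 -0.145" --pt "0.65 0.883 -0.013 0.8 0 0 -0.145" --pt "0.65 0.883 -0.013 0.8 0 0 -0.145"

```text
clock: 1.18
tcp_pos: [0.4338, -0.3661, 0.1007]
orientation: [-2.298, -2.142, 0.002]
contact_force: [-0.0, -1.1, -0.3]
grip_width: 0.0553
```

```bash
python3 -c "
from h import *
go(.435,-.361,.014,-3.2)"
```

```text
t 1.18 p [ 0.4338 -0.3661  0.1007] jaw -4.03 w 0.0553 F [-0.  -1.1 -0.3]
row [0.035 0.007 0.578] [-0.0003  0.0001 -0.0046] rows>= 3
```

>>> send_rows --pt "0.65 0 0 0.15 0 0 0" --pt "0.65 0 0 0.3 0 0 0" --pt "0.65 0 0 0.4 0 0 0" --pt "0.65 0 0 0.4 0 0 0" --pt "0.65 0 0 0.4 0 0 0"

```text
clock: 1.6
tcp_pos: [0.4336, -0.3673, 0.0416]
orientation: [2.298, 2.14, -0.002]
contact_force: [-0.8, -0.8, 0.2]
grip_width: 0.0554
```

```bash
python3 -c "
from h import *
go(.435,-.361,.014,-3.2)
grab('side','s1');crop('s1','s1c',230,200,430,350,4)"
```

```text
t 1.6 p [ 0.4336 -0.3673  0.0416] jaw -4.07 w 0.0554 F [-0.8 -0.8  0.2]
row [0.043 0.007 0.184] [-0.      0.0005 -0.0049] rows>= 1
```

View pics/s1c.png

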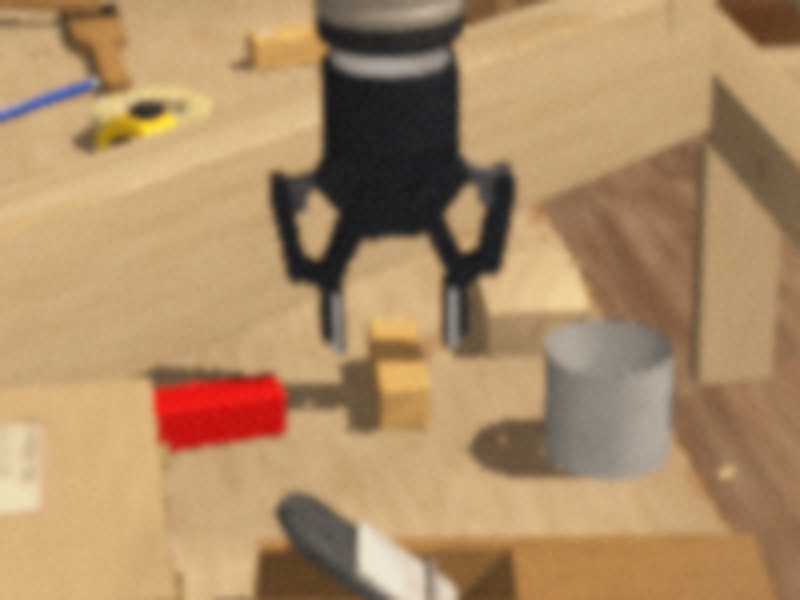

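The jaws (crop about 335 and 455) straddle the bearer (about 400), so I'll go down and grip it.

>>> send_rows --pt "0.65 0.043 0.007 0.1 0 0 -0.005" --pt "0.65 0.043 0.007 0.18 0 0 -0.005" --pt "0.65 0.043 0.007 0.18 0 0 -0.005" --pt "0.0 0.043 0.007 0.18 0 0 -0.005" --pt "0.0 0.043 0.007 0.18 0 0 -0.005" --pt "0.0 0.043 0.007 0.18 0 0 -0.005" --pt "0.0 0.043 0.007 0.18 0 0 -0.005" --pt "0.0 0.043 0.007 0.18 0 0 -0.005" --pt "0.0 0.043 0.007 0.18 0 0 -0.005"

```text
clock: 2.4
tcp_pos: [0.4364, -0.3593, 0.0148]
orientation: [2.276, 2.162, 0.0]
contact_force: [-0.4, 0.1, 6.0]
grip_width: 0.0268
```

```bash
python3 -c "
from h import *
go(.435,-.361,.16);go(.51,-.23,.21,20)"
```

```text
t 2.4 p [ 0.4364 -0.3593  0.0148] jaw -2.94 w 0.0268 F [-0.4  0.1  6. ]
row [-0.013 -0.007 -0.968] [ 0.0004  0.0004 -0.    ] rows>= 4
t 2.4 p [ 0.4364 -0.3593  0.0148] jaw -2.94 w 0.0268 F [-0.4  0.1  6. ]
row [ 0.885  0.448 -1.302] [ 0.0003  0.0005 -0.1275] rows>= 6
```

>>> send_rows --pt "0 0 0 -0.1 0 0 0" --pt "0 0 0 -0.3 0 0 0" --pt "0 0 0 -0.52 0 0 0" --pt "0 0 0 -0.75 0 0 0" --pt "0 0 0 -1.0 0 0 0" --pt "0 0.15 0.08 -1.0 0 0 -0.025" --pt "0 0.35 0.18 -1.0 0 0 -0.05" --pt "0 0.55 0.28 -1.0 0 0 -0.08" --pt "0 0.72 0.37 -1.0 0 0 -0.105" --pt "0 0.88 0.45 -1.0 0 0 -0.127"

```text
clock: 3.23
tcp_pos: [0.5106, -0.2283, 0.1641]
orientation: [1.797, 2.577, 0.0]
contact_force: [0.5, -0.2, -0.5]
grip_width: 0.0276
```

```bash
python3 -c "
from h import *
go(.54,-.1,.21,43);go(.5,.02,.2,70)"
```

```text
t 3.23 p [ 0.5106 -0.2283  0.1641] jaw 20.22 w 0.0276 F [ 0.5 -0.2 -0.5]
row [ 0.735  0.48  -0.306] [ 1.000e-04  0.000e+00 -1.265e-01] rows>= 4
t 3.23 p [ 0.5106 -0.2283  0.1641] jaw 20.22 w 0.0276 F [ 0.5 -0.2 -0.5]
row [ 1.578  0.506 -0.239] [ 1.000e-04  1.000e-04 -2.765e-01] rows>= 7
```

>>> send_rows --pt "0 0.15 0.1 -0.15 0 0 -0.025" --pt "0 0.35 0.23 -0.3 0 0 -0.06" --pt "0 0.55 0.36 -0.3 0 0 -0.095" --pt "0 0.75 0.48 -0.3 0 0 -0.13" --pt "0 1.0 0.5 -0.3 0 0 -0.17" --pt "0 1.0 0.5 -0.3 0 0 -0.17"

```text
clock: 3.73
tcp_pos: [0.5281, -0.0547, 0.2093]
orientation: [-1.035, -2.965, -0.005]
contact_force: [-0.5, 0.5, 0.2]
grip_width: 0.0274
```

```bash
python3 -c "
from h import *
go(.5,.12,.2,75);go(.4367,.336,.1,99.7)"
```

```text
t 3.73 p [ 0.5281 -0.0547  0.2093] jaw 51.51 w 0.0274 F [-0.5  0.5  0.2]
row [0.871 0.795 0.067] [ 0.001  -0.0006 -0.1305] rows>= 5
t 3.73 p [ 0.5281 -0.0547  0.2093] jaw 51.51 w 0.0274 F [-0.5  0.5  0.2]
row [2.096 1.657 0.739] [ 0.0012 -0.0004 -0.2677] rows>= 10
```

>>> send_rows --pt "0 0.2 0.15 0.02 0 0 -0.03" --pt "0 0.4 0.32 0.04 0 0 -0.06" --pt "0 0.6 0.5 0.06 0 0 -0.09" --pt "0 0.8 0.66 0.1 0 0 -0.12" --pt "0 0.98 0.82 0.2 0 0 -0.15" --pt "0 0.98 0.82 0.2 0 0 -0.15"

```text
clock: 4.23
tcp_pos: [0.4907, 0.1323, 0.1777]
orientation: [-0.318, -3.123, -0.005]
contact_force: [-0.7, -0.8, -0.3]
grip_width: 0.0275
```

```bash
python3 -c "
from h import *
go(.4367,.336,.1,99.7)"
```

```text
t 4.23 p [0.4907 0.1323 0.1777] jaw 78.36 w 0.0275 F [-0.7 -0.8 -0.3]
row [0.625 1.256 0.524] [ 0.0012 -0.0007 -0.1186] rows>= 6
```

>>> send_rows --pt "0 0.1 0.19 0.05 0 0 -0.025" --pt "0 0.2 0.38 0.1 0 0 -0.05" --pt "0 0.3 0.58 0.15 0 0 -0.075" --pt "0 0.4 0.78 0.2 0 0 -0.1" --pt "0 0.5 0.98 0.25 0 0 -0.1186" --pt "0 0.5 0.98 0.3 0 0 -0.1186" --pt "0 0.5 0.98 0.3 0 0 -0.1186"

```text
clock: 4.82
tcp_pos: [0.4507, 0.2857, 0.1326]
orientation: [0.248, -3.129, 0.0]
contact_force: [0.3, -0.6, -0.7]
grip_width: 0.0274
```

```bash
python3 -c "
from h import *
go(.4349,.3357,.05,99.7)"
```

```text
t 4.82 p [0.4507 0.2857 0.1326] jaw 99.08 w 0.0274 F [ 0.3 -0.6 -0.7]
row [0.05  0.346 0.551] [-0.     -0.0008 -0.0035] rows>= 3
```

>>> send_rows --pt "0 0.02 0.17 0.1 0 0 -0.0035" --pt "0 0.05 0.34 0.25 0 0 -0.0035" --pt "0 0.05 0.34 0.4 0 0 -0.0035" --pt "0 0.05 0.34 0.55 0 0 -0.0035" --pt "0 0.05 0.34 0.55 0 0 -0.0035" --pt "0 0.05 0.34 0.55 0 0 -0.0035" --pt "0 0.05 0.34 0.55 0 0 -0.0035"

```text
clock: 5.4
tcp_pos: [0.4382, 0.3331, 0.0524]
orientation: [-0.258, 3.13, 0.0]
contact_force: [-0.0, 0.8, -0.2]
grip_width: 0.0275
```

```bash
python3 -c "
from h import *
go(.4349,.3357,.017,99.7)
grab('top','t1');crop('t1','t1c',60,170,200,290,5)"
```

```text
t 5.4 p [0.4382 0.3331 0.0524] jaw 99.41 w 0.0275 F [-0.   0.8 -0.2]
row [0.019 0.021 0.236] [-0.      0.0003 -0.0016] rows>= 1
```

View pics/t1c.png

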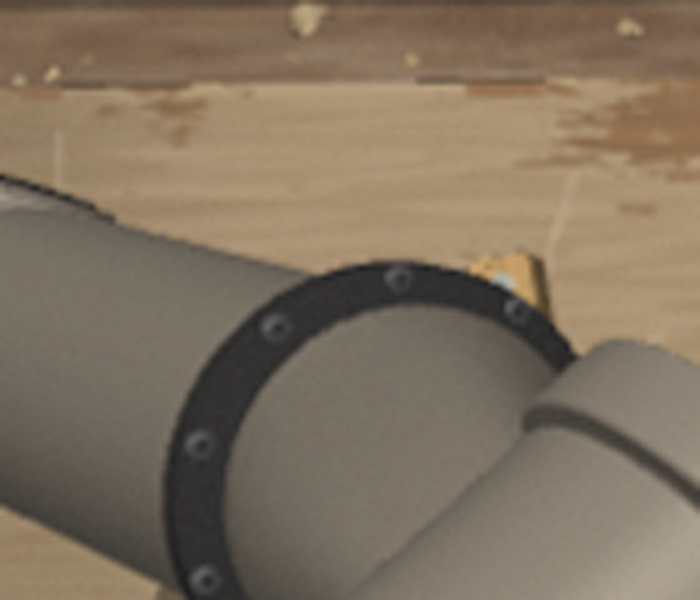

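The arm hides the bearer here. I'll set it down and check once the arm is clear.

>>> send_rows --pt "0 0.019 0.021 0.08 0 0 -0.0016" --pt "0 0.019 0.021 0.16 0 0 -0.0016" --pt "0 0.019 0.021 0.22 0 0 -0.0016" --pt "0 0.019 0.021 0.22 0 0 -0.0016" --pt "0 0.019 0.021 0.22 0 0 -0.0016" --pt "0 0.019 0.021 0.22 0 0 -0.0016"

```text
clock: 5.95
tcp_pos: [0.4337, 0.3365, 0.0183]
orientation: [0.269, -3.13, 0.0]
contact_force: [0.7, 0.5, -0.5]
grip_width: 0.0275
```

```bash
python3 -c "
from h import *
go(.4349,.3357,.0152,99.7)"
```

```text
t 5.95 p [0.4337 0.3365 0.0183] jaw 99.82 w 0.0275 F [ 0.7  0.5 -0.5]
row [-0.007 -0.007  0.02 ] [ 0.     -0.0001  0.0007] rows>= 1
```

Lower it, release and lift in one call.

>>> send_rows --pt "0 -0.005 -0.005 0.01 0 0 0.0005" --pt "0 -0.007 -0.007 0.02 0 0 0.0007" --pt "0 -0.007 -0.007 0.022 0 0 0.0007" --pt "0 -0.007 -0.007 0.022 0 0 0.0007" --pt "0.6 -0.007 -0.007 0.02 0 0 0.0007" --pt "0.6 -0.007 -0.007 0.02 0 0 0.0007" --pt "0.6 -0.007 -0.007 0.02 0 0 0.0007" --pt "0.6 -0.007 -0.007 0.02 0 0 0.0007" --pt "0.6 -0.007 -0.007 -0.1 0 0 0.0007" --pt "0.6 -0.007 -0.007 -0.3 0 0 0" --pt "0.6 -0.007 -0.007 -0.55 0 0 0" --pt "0.6 -0.007 -0.007 -0.8 0 0 0"

```text
clock: 6.95
tcp_pos: [0.4343, 0.3352, 0.1392]
orientation: [0.269, -3.128, 0.001]
contact_force: [1.4, 0.3, 0.0]
grip_width: 0.0508
```

```bash
python3 -c "
from h import *
go(.445,.2,.16,99);go(.476,.0405,.1,82);go(.476,.0405,.1,-8-90)"
```

```text
t 6.95 p [0.4343 0.3352 0.1392] jaw 99.85 w 0.0508 F [1.4 0.3 0. ]
row [ 0.084 -0.9   -0.138] [-0.0002 -0.0006  0.0047] rows>= 4
t 6.95 p [0.4343 0.3352 0.1392] jaw 99.85 w 0.0508 F [1.4 0.3 0. ]
row [ 0.061 -1.983  0.262] [-0.0003 -0.0006  0.0991] rows>= 8
t 6.95 p [0.4343 0.3352 0.1392] jaw 99.85 w 0.0508 F [1.4 0.3 0. ]
row [ 0.061 -1.983  0.262] [ 8.000e-04 -4.000e-04 -9.009e-01] rows>= 23
```

>>> send_rows --pt "0.8 0.02 -0.1 -0.05 0 0 0.038" --pt "0.8 0.03 -0.2 -0.1 0 0 0.076" --pt "0.8 0.05 -0.3 -0.1 0 0 0.114" --pt "0.8 0.06 -0.42 -0.1 0 0 0.152" --pt "0.8 0.07 -0.54 -0.1 0 0 0.19" --pt "0.8 0.07 -0.66 -0.1 0 0 0.228" --pt "0.8 0.07 -0.78 -0.1 0 0 0.266" --pt "0.8 0.07 -0.9 -0.1 0 0 0.304" --pt "0.8 0.07 -1.0 -0.1 0 0 0.342" --pt "0.8 0.07 -1.0 -0.1 0 0 0.38" --pt "0.8 0.07 -1.0 -0.1 0 0 0.418" --pt "0.8 0.07 -1.0 -0.1 0 0 0.456"

```text
clock: 7.95
tcp_pos: [0.4503, 0.1855, 0.1535]
orientation: [1.861, 2.531, 0.0]
contact_force: [-1.1, -0.0, 0.3]
grip_width: 0.0684
```

```bash
python3 -c "
from h import *
go(.476,.0405,.14,-98)"
```

```text
t 7.95 p [0.4503 0.1855 0.1535] jaw 17.35 w 0.0684 F [-1.1 -0.   0.3]
row [-0.974 -0.125  0.09 ] [ 1.000e-04 -1.000e-04  6.409e-01] rows>= 17
```

>>> send_rows --pt "0.8 -0.06 -0.01 0.01 0 0 0.038" --pt "0.8 -0.12 -0.02 0.01 0 0 0.076" --pt "0.8 -0.18 -0.03 0.02 0 0 0.114" --pt "0.8 -0.24 -0.04 0.03 0 0 0.152" --pt "0.8 -0.3 -0.04 0.03 0 0 0.19" --pt "0.8 -0.36 -0.05 0.04 0 0 0.228" --pt "0.8 -0.42 -0.05 0.04 0 0 0.266" --pt "0.8 -0.48 -0.06 0.05 0 0 0.304" --pt "0.8 -0.54 -0.06 0.05 0 0 0.342" --pt "0.8 -0.6 -0.07 0.06 0 0 0.38" --pt "0.8 -0.66 -0.08 0.06 0 0 0.418" --pt "0.8 -0.72 -0.09 0.07 0 0 0.456" --pt "0.8 -0.8 -0.1 0.08 0 0 0.494" --pt "0.8 -0.88 -0.11 0.09 0 0 0.532" --pt "0.8 -0.974 -0.125 0.09 0 0 0.57" --pt "0.8 -0.974 -0.125 0.09 0 0 0.608" --pt "0.8 -0.974 -0.125 0.09 0 0 0.64" --pt "0.8 -0.974 -0.125 0.09 0 0 0.64" --pt "0.8 -0.974 -0.125 0.09 0 0 0.64"

```text
clock: 9.53
tcp_pos: [0.4768, 0.0413, 0.1399]
orientation: [-3.135, 0.199, -0.0]
contact_force: [-0.7, 1.1, -0.2]
grip_width: 0.0683
```

```bash
python3 -c "
from h import *
go(.476,.0405,.06,-98)
grab('top','t2');crop('t2','t2c',100,170,290,310,4)"
```

```text
t 9.53 p [0.4768 0.0413 0.1399] jaw -97.26 w 0.0683 F [-0.7  1.1 -0.2]
row [-0.005  0.006  0.533] [-0.     -0.0001  0.0041] rows>= 2
```

View pics/t2c.png

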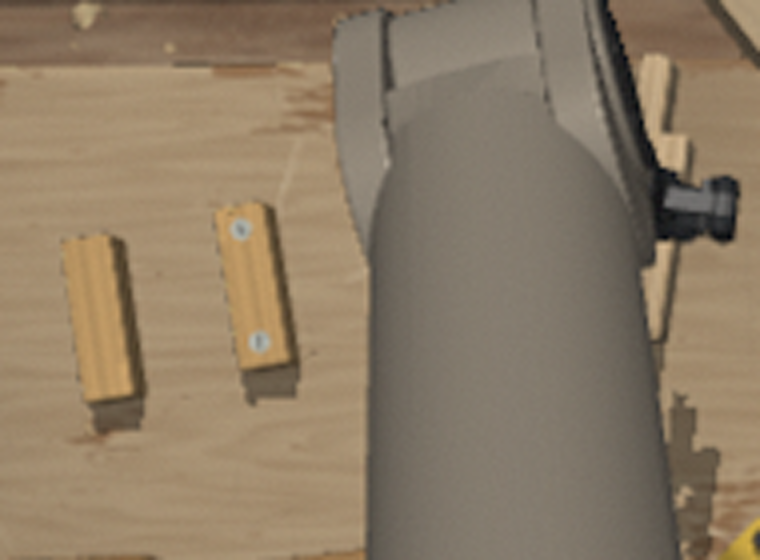

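Both bearers are visible (loose about (100,318) in the crop, fixed about (253,287)). I'll measure their relative pose the same way for each.

```bash
cat >> h.py <<'E'
def bearers(save,x0=100,y0=200,x1=190,y1=290):
    im=cv2.imread(f'pics/{save}.png'); im=cv2.resize(im[y0:y1,x0:x1],None,fx=8,fy=8,interpolation=cv2.INTER_CUBIC)
    h=cv2.cvtColor(im,cv2.COLOR_BGR2HSV); m=((h[...,1]>105)&(h[...,2]>150)).astype(np.uint8)
    m=cv2.morphologyEx(m,cv2.MORPH_OPEN,np.ones((17,17))); m=cv2.morphologyEx(m,cv2.MORPH_CLOSE,np.ones((41,41)))
    out=[]
    for c in cv2.findContours(m,cv2.RETR_EXTERNAL,cv2.CHAIN_APPROX_NONE)[0]:
        if cv2.contourArea(c)<15000: continue
        P=np.array([ray(save,x0+(u+.5)/8-.5,y0+(v+.5)/8-.5,.028)[:2] for u,v in c[:,0]])
        (cx,cy),wh,a=cv2.minAreaRect((P*1000).astype(np.float32)); 
        a=a if wh[0]>wh[1] else a-90
        M=cv2.moments((P*1000).astype(np.float32)); th=np.degrees(.5*np.arctan2(2*M['mu11'],M['mu20']-M['mu02']))
        out.append((M['m10']/M['m00'],M['m01']/M['m00'],th)); print('c',round(cx,1),round(cy,1),'mom',np.round(out[-1],2),'wh',np.round(wh,1),'a',round(a,2))
    return out
E
python3 -c "
from h import *
o=sorted(bearers('t2'),key=lambda q:q[1])
(fx,fy,fa),(lx,ly,la)=o
t=np.radians(fa);d=np.array([lx-fx,ly-fy]);print('along',d@[np.cos(t),np.sin(t)],'across',d@[-np.sin(t),np.cos(t)],'dang',la-fa)
f=ray
P=lambda u,v:f('t2',100+u/4,170+v/4,.028)[:2]
L=[P(*q) for q in((62,240),(108,234),(134,395),(87,404))];F=[P(*q) for q in((215,210),(262,204),(291,361),(242,370))]
for Q in(F,L):
  Q=np.array(Q);v=Q[0]+Q[1]-Q[2]-Q[3];print(Q.mean(0),np.degrees(np.arctan2(v[1],v[0])))
"
```

```text
c 436.7 334.1 mom [436.59 334.07   8.78] wh [87.6 26.6] a 8.76
c 453.2 250.7 mom [453.1  250.71   9.42] wh [87.5 26.6] a 9.33
along -2.6498988892700392 across 84.93248401633085 dang -0.6424259409693516
[0.45145167 0.24894063] 10.125673359371525
[0.43530072 0.33255288] 9.265829851597035
```

Relative to target, the loose bearer is about 3 mm too close, 2.6 mm short along its length and about 0.7° off. I'll go back and correct it.

>>> send_rows --pt "0.65 0.2 0 0.0 0 0 -0.03" --pt "0.65 0.45 0 0.0 0 0 -0.06" --pt "0.65 0.7 0 0.0 0 0 -0.09" --pt "0.65 0.98 0 0.0 0 0 -0.093" --pt "0.65 0.98 0 0 0 0 -0.093" --pt "0.65 0.98 0 0 0 0 -0.093"

```text
clock: 10.08
tcp_pos: [0.6242, 0.0216, 0.1392]
orientation: [-3.131, -0.255, -0.001]
contact_force: [-0.6, -0.1, -0.1]
grip_width: 0.0554
```

```bash
python3 -c "
from h import *
go(.4363,.336,.08,-80.7)"
```

```text
t 10.08 p [0.6242 0.0216 0.1392] jaw -80.68 w 0.0554 F [-0.6 -0.1 -0.1]
row [-0.897 -2.271  0.395] [-0.0001 -0.0001  0.0001] rows>= 9
```

I picked the wrong axis there, but the arm touched nothing. Correcting now.

>>> send_rows --pt "0.65 -0.06 -0.15 -0.05 0 0 0" --pt "0.65 -0.15 -0.4 -0.05 0 0 0" --pt "0.65 -0.25 -0.65 -0.05 0 0 0" --pt "0.65 -0.35 -0.88 -0.05 0 0 0" --pt "0.65 -0.42 -1.0 -0.05 0 0 0" --pt "0.65 -0.42 -1.0 -0.05 0 0 0"

```text
clock: 10.58
tcp_pos: [0.5312, 0.1656, 0.1474]
orientation: [-3.128, -0.271, 0.004]
contact_force: [0.1, 0.4, -0.3]
grip_width: 0.0555
```

>>> send_rows --pt "0.65 -0.08 -0.2 0.0 0 0 0" --pt "0.65 -0.18 -0.45 0.05 0 0 0" --pt "0.65 -0.28 -0.7 0.1 0 0 0" --pt "0.65 -0.38 -0.9 0.15 0 0 0" --pt "0.65 -0.42 -1.0 0.15 0 0 0" --pt "0.65 -0.42 -1.0 0.15 0 0 0"

```text
clock: 11.08
tcp_pos: [0.4459, 0.3014, 0.1246]
orientation: [-3.129, -0.268, 0.003]
contact_force: [-0.5, -0.7, 0.1]
grip_width: 0.0555
```

```bash
python3 -c "
from h import *
go(.4363,.336,.06,-80.7)"
```

```text
t 11.08 p [0.4459 0.3014 0.1246] jaw -80.22 w 0.0555 F [-0.5 -0.7  0.1]
row [-0.023 -0.238  0.431] [-0.0005  0.0006  0.0027] rows>= 2
```

>>> send_rows --pt "0.65 -0.02 -0.12 0.1 0 0 0.0" --pt "0.65 -0.02 -0.22 0.2 0 0 0" --pt "0.65 -0.02 -0.22 0.35 0 0 0" --pt "0.65 -0.02 -0.22 0.43 0 0 0" --pt "0.65 -0.02 -0.22 0.43 0 0 0" --pt "0.65 -0.02 -0.22 0.43 0 0 0" --pt "0.65 -0.02 -0.22 0.43 0 0 0"

```text
clock: 11.67
tcp_pos: [0.4426, 0.329, 0.0612]
orientation: [-3.131, -0.252, -0.002]
contact_force: [0.0, 0.2, 0.1]
grip_width: 0.0553
```

```bash
python3 -c "
from h import *
go(.4363,.336,.0165,-80.7)"
```

```text
t 11.67 p [0.4426 0.329  0.0612] jaw -80.81 w 0.0553 F [0.  0.2 0.1]
row [-0.034 -0.053  0.298] [ 0.     -0.0003 -0.0006] rows>= 2
```

>>> send_rows --pt "0.65 -0.034 -0.053 0.08 0 0 0.0" --pt "0.65 -0.034 -0.053 0.16 0 0 0" --pt "0.65 -0.034 -0.053 0.24 0 0 0" --pt "0.65 -0.034 -0.053 0.29 0 0 0" --pt "0.65 -0.034 -0.053 0.295 0 0 0" --pt "0.65 -0.034 -0.053 0.295 0 0 0" --pt "0 -0.034 -0.053 0.295 0 0 0" --pt "0 -0.034 -0.053 0.295 0 0 0" --pt "0 -0.034 -0.053 0.295 0 0 0" --pt "0 -0.034 -0.053 0.295 0 0 0" --pt "0 -0.034 -0.053 0.295 0 0 0" --pt "0 -0.034 -0.053 0.295 0 0 0"

```text
clock: 12.67
tcp_pos: [0.4358, 0.3371, 0.0167]
orientation: [-3.131, -0.254, -0.002]
contact_force: [0.3, -0.8, 4.4]
grip_width: 0.0272
```

```bash
python3 -c "
from h import *
go(.4363,.336,.0165)"
```

```text
t 12.67 p [0.4358 0.3371 0.0167] jaw -80.74 w 0.0272 F [ 0.3 -0.8  4.4]
row [0.002 0.008 0.001] [-0.0002 -0.0003 -0.    ] rows>= 1
```

```bash
python3 -c "
from h import *
go(.438,.3395,.017,-80.1)"
```

```text
t 12.67 p [0.4358 0.3371 0.0167] jaw -80.74 w 0.0272 F [ 0.3 -0.8  4.4]
row [ 0.017 -0.013 -0.002] [-0.0002 -0.0003 -0.0035] rows>= 1
```

>>> send_rows --pt "0 0 0 -0.03 0 0 0.0" --pt "0 0.01 -0.008 -0.03 0 0 -0.002" --pt "0 0.017 -0.013 -0.03 0 0 -0.0035" --pt "0 0.017 -0.013 -0.03 0 0 -0.0035" --pt "0 0.017 -0.013 -0.03 0 0 -0.0035" --pt "0 0.017 -0.013 -0.03 0 0 -0.0035"

```text
clock: 13.17
tcp_pos: [0.4374, 0.339, 0.0204]
orientation: [3.13, 0.271, -0.001]
contact_force: [-0.2, 0.1, -0.0]
grip_width: 0.0274
```

```bash
python3 -c "
from h import *
go(.438,.3395,.0165,-80.1)"
```

```text
t 13.17 p [0.4374 0.339  0.0204] jaw -80.1 w 0.0274 F [-0.2  0.1 -0. ]
row [ 0.004 -0.002  0.026] [ 0.0001  0.0001 -0.    ] rows>= 1
```

>>> send_rows --pt "0 0.004 -0.002 0.015 0 0 0.0" --pt "0 0.004 -0.002 0.027 0 0 0" --pt "0 0.004 -0.002 0.027 0 0 0" --pt "0 0.004 -0.002 0.027 0 0 0" --pt "0.6 0.004 -0.002 0.025 0 0 0" --pt "0.6 0.004 -0.002 0.025 0 0 0" --pt "0.6 0.004 -0.002 0.025 0 0 0" --pt "0.6 0.004 -0.002 0.025 0 0 0" --pt "0.6 0.004 -0.002 -0.1 0 0 0" --pt "0.6 0.004 -0.002 -0.3 0 0 0" --pt "0.8 0.004 0.1 -0.5 0 0 0" --pt "0.8 0.004 0.3 -0.7 0 0 0.02" --pt "0.8 0.004 0.5 -0.8 0 0 0.04" --pt "0.8 0.004 0.7 -0.8 0 0 0.06" --pt "0.8 0.004 0.95 -0.8 0 0 0.08" --pt "0.8 0.004 1.0 -0.8 0 0 0.095"

```text
clock: 14.5
tcp_pos: [0.4649, 0.1848, 0.1409]
orientation: [3.131, -0.213, 0.001]
contact_force: [-0.7, -0.4, -0.4]
grip_width: 0.0681
```

```bash
python3 -c "
from h import *
go(.476,.0405,.1,-98)"
```

```text
t 14.5 p [0.4649 0.1848 0.1409] jaw -97.77 w 0.0681 F [-0.7 -0.4 -0.4]
row [0.203 0.942 0.275] [ 0.001  -0.0003  0.0013] rows>= 4
```

>>> send_rows --pt "0.8 0.05 0.2 0 0 0 0" --pt "0.8 0.1 0.4 0 0 0 0" --pt "0.8 0.15 0.6 0 0 0 0" --pt "0.8 0.2 0.8 0.1 0 0 0" --pt "0.8 0.2 0.91 0.2 0 0 0.001" --pt "0.8 0.2 0.92 0.27 0 0 0.001" --pt "0.8 0.2 0.92 0.27 0 0 0.001" --pt "0.8 0.2 0.92 0.27 0 0 0.001"

```text
clock: 15.17
tcp_pos: [0.4761, 0.0518, 0.0998]
orientation: [-3.135, 0.201, 0.002]
contact_force: [0.1, 0.4, -0.4]
grip_width: 0.0686
```

```bash
python3 -c "
from h import *
go(.476,.042,.024,-98)
grab('top','t3')
o=sorted(bearers('t3'),key=lambda q:q[1])
(fx,fy,fa),(lx,ly,la)=o
t=np.radians(fa);d=np.array([lx-fx,ly-fy]);print('along',d@[np.cos(t),np.sin(t)],'across',d@[-np.sin(t),np.cos(t)],'dang',la-fa)"
```

```text
t 15.17 p [0.4761 0.0518 0.0998] jaw -97.32 w 0.0686 F [ 0.1  0.4 -0.4]
row [0.008 0.065 0.506] [-0.0001  0.0003  0.0038] rows>= 2
c 438.9 338.2 mom [438.87 338.22   9.87] wh [87.8 26.7] a 9.89
c 453.2 250.7 mom [453.07 250.71   9.43] wh [87.7 26.7] a 9.22
along 0.32362755060211157 across 88.65292790664559 dang 0.4424653362500397
```

Bearers now: gap about 60.6 mm, ends level within 0.3 mm, 0.4° apart. Next, the tenoned piece.

>>> send_rows --pt "0.8 0.008 0.065 0.05 0 0 0.0038" --pt "0.8 0.008 0.065 0.1 0 0 0.0038" --pt "0.8 0.008 0.065 0.1 0 0 0.0038" --pt "0.8 0.008 0.065 0.1 0 0 0.0038"

```text
clock: 15.55
tcp_pos: [0.476, 0.0412, 0.0847]
orientation: [3.134, -0.22, -0.002]
contact_force: [0.5, 0.1, 0.4]
grip_width: 0.0682
```

```bash
python3 -c "
from h import *
go(.476,.042,.02,-98)"
```

```text
t 15.55 p [0.476  0.0412 0.0847] jaw -98.04 w 0.0682 F [0.5 0.1 0.4]
row [-0.    -0.005  0.431] [ 0.0001  0.0003 -0.0002] rows>= 2
```

>>> send_rows --pt "0.8 0 0 0.1 0 0 0" --pt "0.8 0 0 0.2 0 0 0" --pt "0.8 0 0 0.3 0 0 0" --pt "0.8 0 0 0.4 0 0 0" --pt "0.8 0 0 0.43 0 0 0" --pt "0.8 0 0 0.43 0 0 0" --pt "0 0 0 0.43 0 0 0" --pt "0 0 0 0.43 0 0 0" --pt "0 0 0 0.43 0 0 0" --pt "0 0 0 0.43 0 0 0" --pt "0 0 0 0.43 0 0 0" --pt "0 0 0 0.43 0 0 0"

```text
clock: 16.55
tcp_pos: [0.477, 0.0412, 0.0215]
orientation: [-3.133, 0.221, -0.003]
contact_force: [-0.8, 0.4, 6.7]
grip_width: 0.0445
```

```bash
python3 -c "
from h import *
go(.4442,.2929,.12,9.7)"
```

```text
t 16.55 p [0.477  0.0412 0.0215] jaw -98.06 w 0.0445 F [-0.8  0.4  6.7]
row [-0.451 -1.631 -0.656] [ 3.000e-04 -5.000e-04 -5.987e-01] rows>= 16
```

>>> send_rows --pt "0 0 0 -0.1 0 0 0" --pt "0 0 0 -0.3 0 0 0" --pt "0 0 0 -0.5 0 0 0" --pt "0 0 -0.05 -0.62 0 0 -0.03" --pt "0 -0.02 -0.15 -0.66 0 0 -0.065" --pt "0 -0.05 -0.25 -0.66 0 0 -0.1" --pt "0 -0.08 -0.35 -0.66 0 0 -0.135" --pt "0 -0.11 -0.45 -0.66 0 0 -0.17" --pt "0 -0.14 -0.55 -0.66 0 0 -0.205" --pt "0 -0.17 -0.65 -0.66 0 0 -0.24" --pt "0 -0.2 -0.75 -0.66 0 0 -0.275" --pt "0 -0.22 -0.85 -0.66 0 0 -0.31" --pt "0 -0.22 -0.92 -0.66 0 0 -0.345"

```text
clock: 17.63
tcp_pos: [0.4622, 0.1837, 0.1198]
orientation: [-2.794, -1.437, -0.0]
contact_force: [-0.1, -0.5, -2.0]
grip_width: 0.0447
```

```bash
python3 -c "
from h import *
go(.4455,.2952,.11,9.65)"
```

```text
t 17.63 p [0.4622 0.1837 0.1198] jaw -35.57 w 0.0447 F [-0.1 -0.5 -2. ]
row [ 0.54  -0.523  0.065] [-1.000e-04 -1.000e-04 -2.512e-01] rows>= 7
```

>>> send_rows --pt "0 0.07 -0.07 0.01 0 0 -0.032" --pt "0 0.15 -0.14 0.02 0 0 -0.065" --pt "0 0.23 -0.22 0.03 0 0 -0.1" --pt "0 0.31 -0.3 0.04 0 0 -0.135" --pt "0 0.39 -0.38 0.05 0 0 -0.17" --pt "0 0.47 -0.46 0.06 0 0 -0.205" --pt "0 0.54 -0.52 0.065 0 0 -0.24" --pt "0 0.54 -0.52 0.1 0 0 -0.251" --pt "0 0.54 -0.52 0.15 0 0 -0.251" --pt "0 0.54 -0.52 0.2 0 0 -0.251" --pt "0 0.54 -0.52 0.2 0 0 -0.251" --pt "0 0.54 -0.52 0.2 0 0 -0.251"

```text
clock: 18.63
tcp_pos: [0.4472, 0.292, 0.0887]
orientation: [2.039, 2.39, -0.004]
contact_force: [-0.4, 0.3, -0.7]
grip_width: 0.0443
```

```bash
python3 -c "
from h import *
go(.4455,.2952,.053,9.65)"
```

```text
t 18.63 p [0.4472 0.292  0.0887] jaw 9.06 w 0.0443 F [-0.4  0.3 -0.7]
row [ 0.023 -0.008  0.238] [-0.0005  0.0005 -0.0033] rows>= 1
```

>>> send_rows --pt "0 0.02 -0.008 0.06 0 0 -0.0033" --pt "0 0.02 -0.008 0.12 0 0 -0.0033" --pt "0 0.02 -0.008 0.18 0 0 -0.0033" --pt "0 0.02 -0.008 0.23 0 0 -0.0033" --pt "0 0.02 -0.008 0.23 0 0 -0.0033" --pt "0 0.02 -0.008 0.23 0 0 -0.0033"

```text
clock: 19.13
tcp_pos: [0.4454, 0.2962, 0.0544]
orientation: [-2.023, -2.403, 0.002]
contact_force: [-0.3, 1.0, -1.2]
grip_width: 0.0443
```

```bash
python3 -c "
from h import *
go(.4455,.2952,.0495,9.65)"
```

```text
t 19.13 p [0.4454 0.2962 0.0544] jaw 9.81 w 0.0443 F [-0.3  1.  -1.2]
row [-0.006 -0.     0.032] [-0.0004  0.0002  0.0009] rows>= 1
```

>>> send_rows --pt "0 -0.006 0 0.012 0 0 0.001" --pt "0 -0.006 0 0.024 0 0 0.001" --pt "0 -0.006 0 0.032 0 0 0.001" --pt "0 -0.006 0 0.032 0 0 0.001" --pt "0 -0.006 0 0.032 0 0 0.001"

```text
clock: 19.55
tcp_pos: [0.446, 0.2956, 0.0504]
orientation: [2.027, 2.4, 0.0]
contact_force: [-0.4, 0.0, -1.8]
grip_width: 0.0448
```

```bash
python3 -c "
from h import *
go(.4455,.2952,.0495,9.65)"
```

```text
t 19.55 p [0.446  0.2956 0.0504] jaw 9.63 w 0.0448 F [-0.4  0.  -1.8]
row [-0.002 -0.004  0.006] [ 0.0001 -0.     -0.0001] rows>= 1
```

>>> send_rows --pt "0 -0.002 -0.004 0.01 0 0 0" --pt "0 -0.002 -0.004 0.014 0 0 0" --pt "0 -0.002 -0.004 0.014 0 0 0" --pt "0 -0.002 -0.004 0.014 0 0 0" --pt "0.8 -0.002 -0.004 0.01 0 0 0" --pt "0.8 -0.002 -0.004 0.01 0 0 0" --pt "0.8 -0.002 -0.004 0.01 0 0 0" --pt "0.8 -0.002 -0.004 0.01 0 0 0" --pt "0.8 -0.002 -0.004 -0.1 0 0 0" --pt "0.8 -0.002 -0.004 -0.3 0 0 0" --pt "0.8 -0.002 -0.004 -0.55 0 0 0" --pt "0.8 -0.002 -0.004 -0.8 0 0 0" --pt "1 -0.2 0.03 -1 0 0 0" --pt "1 -0.45 0.06 -1 0 0 0" --pt "1 -0.7 0.1 -1 0 0 0" --pt "1 -0.95 0.14 -1 0 0 0" --pt "1 -1 0.15 -1 0 0 0"

```text
clock: 20.97
tcp_pos: [0.4951, 0.144, 0.2]
orientation: [2.036, 2.389, -0.004]
contact_force: [-0.0, -0.8, -0.6]
grip_width: 0.0854
```

>>> send_rows --pt "1 -0.25 0.1 0 0 0 0" --pt "1 -0.5 0.2 0 0 0 0" --pt "1 -0.75 0.3 0 0 0 0" --pt "1 -1 0.4 0 0 0 0" --pt "1 -1 0.4 0 0 0 0"

```text
clock: 21.38
tcp_pos: [0.5808, 0.0039, 0.1997]
orientation: [2.039, 2.385, -0.003]
contact_force: [-0.1, -0.9, 0.2]
grip_width: 0.0854
```

>>> send_rows --pt "1 -0.25 0.1 0 0 0 0" --pt "1 -0.5 0.2 0 0 0 0.02" --pt "1 -0.75 0.3 0 0 0 0.04" --pt "1 -1 0.35 0 0 0 0.06" --pt "1 -1 0.35 0 0 0 0.07" --pt "1 -1 0.35 0 0 0 0.07"

```text
clock: 21.88
tcp_pos: [0.6544, -0.1288, 0.1993]
orientation: [-2.285, -2.156, 0.002]
contact_force: [-0.3, 0.7, -0.4]
grip_width: 0.0852
```

```bash
python3 -c "
from h import *
go(.528,-.281,.1,-4.5)
grab('top','t4')
crop('t4','t4c',90,180,200,280,6)"
```

```text
t 21.88 p [ 0.6544 -0.1288  0.1993] jaw -3.34 w 0.0852 F [-0.3  0.7 -0.4]
row [-1.061 -0.781  0.664] [-0.0003  0.0003  0.0064] rows>= 6
```

View pics/t4c.png

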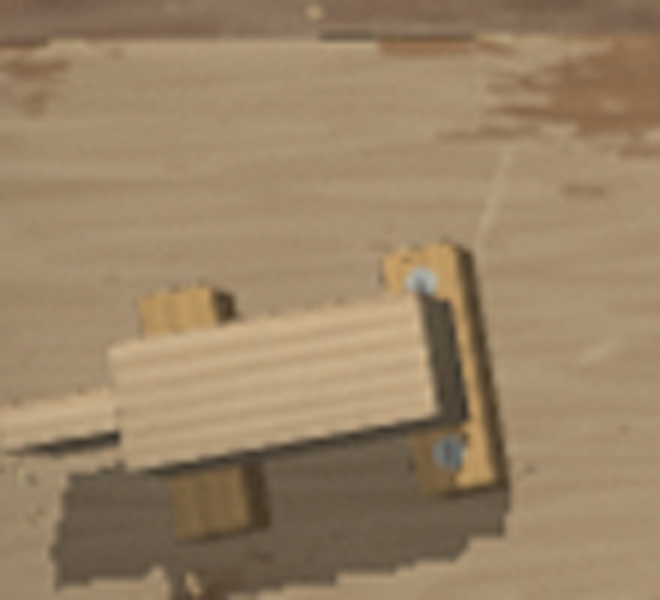

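The piece lies flat across both bearers with its tongue to the left. The thick part's corners in the crop are about (110,347), (418,293), (437,415) and (127,470).

```bash
python3 -c "
from h import *
P=np.array([ray('t4',90+(u+.5)/6-.5,180+(v+.5)/6-.5,.073)[:2] for u,v in((110,347),(418,293),(437,415),(127,470))])*1000
v=P[0]+P[3]-P[1]-P[2];print(P.mean(0),np.degrees(np.arctan2(v[1],v[0])),np.linalg.norm(P-np.roll(P,1,0),axis=1))
t=np.radians(9.6);d=P.mean(0)-[446.0,294.46];print('along bearer',d@[np.cos(t),np.sin(t)],'across',d@[-np.sin(t),np.cos(t)])"
```

```text
[445.18058214 294.5899884 ] 99.24345639513963 [ 43.34875912 108.45437467  43.14995482 108.96070683]
along bearer -0.7862647595985361 across 0.26482134044692796
```

>>> send_rows --pt "1 -0.22 -0.16 0 0 0 0.006" --pt "1 -0.45 -0.33 0 0 0 0.006" --pt "1 -0.68 -0.5 0.1 0 0 0.006" --pt "1 -0.85 -0.65 0.2 0 0 0.006" --pt "1 -1.0 -0.78 0.3 0 0 0.006" --pt "1 -1.0 -0.78 0.4 0 0 0.006" --pt "1 -1.0 -0.78 0.5 0 0 0.006" --pt "1 -1.0 -0.78 0.5 0 0 0.006" --pt "1 -1.0 -0.78 0.5 0 0 0.006"

```text
clock: 22.68
tcp_pos: [0.5296, -0.2672, 0.125]
orientation: [-2.294, -2.144, -0.0]
contact_force: [-0.3, 1.7, -0.4]
grip_width: 0.0855
```

```bash
python3 -c "
from h import *
go(.5283,-.2803,.05,-4.5)"
```

```text
t 22.68 p [ 0.5296 -0.2672  0.125 ] jaw -3.87 w 0.0855 F [-0.3  1.7 -0.4]
row [-0.089 -0.002  0.5  ] [-0.0004 -0.0005  0.0035] rows>= 2
```

>>> send_rows --pt "1 -0.06 0 0.1 0 0 0.002" --pt "1 -0.089 0 0.25 0 0 0.003" --pt "1 -0.089 0 0.4 0 0 0.003" --pt "1 -0.089 0 0.45 0 0 0.003" --pt "1 -0.089 0 0.45 0 0 0.003" --pt "1 -0.089 0 0.45 0 0 0.003"

```text
clock: 23.18
tcp_pos: [0.5294, -0.2822, 0.0582]
orientation: [2.307, 2.132, 0.001]
contact_force: [-0.1, 0.3, 0.0]
grip_width: 0.0856
```

```bash
python3 -c "
from h import *
go(.5283,-.2803,.015,-4.5)"
```

```text
t 23.18 p [ 0.5294 -0.2822  0.0582] jaw -4.53 w 0.0856 F [-0.1  0.3  0. ]
row [ 0.012 -0.008  0.288] [ 0.0001 -0.0001 -0.0002] rows>= 2
```

>>> send_rows --pt "1 0.012 -0.008 0.08 0 0 0" --pt "1 0.012 -0.008 0.16 0 0 0" --pt "1 0.012 -0.008 0.24 0 0 0" --pt "1 0.012 -0.008 0.28 0 0 0" --pt "1 0.012 -0.008 0.28 0 0 0" --pt "0 0.012 -0.008 0.28 0 0 0" --pt "0 0.012 -0.008 0.28 0 0 0" --pt "0 0.012 -0.008 0.28 0 0 0" --pt "0 0.012 -0.008 0.28 0 0 0" --pt "0 0.012 -0.008 0.28 0 0 0"

```text
clock: 24.02
tcp_pos: [0.5282, -0.2809, 0.0164]
orientation: [2.308, 2.13, 0.001]
contact_force: [-0.8, 0.5, 1.1]
grip_width: 0.0595
```

```bash
python3 -c "
from h import *
go(.5283,-.2803,.015,-4.5)"
```

```text
t 24.02 p [ 0.5282 -0.2809  0.0164] jaw -4.59 w 0.0595 F [-0.8  0.5  1.1]
row [0.004 0.    0.009] [ 0.0003  0.0001 -0.0005] rows>= 1
```

>>> send_rows --pt "0 0 0 -0.1 0 0 0" --pt "0 0 0 -0.3 0 0 0" --pt "0 0 0 -0.55 0 0 0" --pt "0 0 0 -0.8 0 0 0" --pt "0 0 0 -1 0 0 0" --pt "0 0.15 0.0 -1 0 0 0" --pt "0 0.35 0.0 -1 0 0 0" --pt "0 0.55 0 -1 0 0 0" --pt "0 0.75 0 -1 0 0 0" --pt "0 0.95 0 -1 0 0 0" --pt "0 0.95 0 -1 0 0 0"

```text
clock: 24.93
tcp_pos: [0.5398, -0.1309, 0.1662]
orientation: [-2.298, -2.14, -0.005]
contact_force: [0.1, 1.5, -1.8]
grip_width: 0.0591
```

>>> send_rows --pt "0 0.15 0.0 -0.1 0 0 -0.01" --pt "0 0.35 0.0 -0.2 0 0 -0.02" --pt "0 0.55 0 -0.3 0 0 -0.03" --pt "0 0.75 0 -0.3 0 0 -0.04" --pt "0 0.95 0 -0.3 0 0 -0.05" --pt "0 1 0 -0.3 0 0 -0.06"

```text
clock: 25.43
tcp_pos: [0.5511, 0.0169, 0.2116]
orientation: [-2.088, -2.347, -0.005]
contact_force: [0.2, 0.9, -0.9]
grip_width: 0.0592
```

```bash
python3 -c "
from h import *
go(.446,.2954,.2,9.4)"
```

```text
t 25.43 p [0.5511 0.0169 0.2116] jaw 6.68 w 0.0592 F [ 0.2  0.9 -0.9]
row [ 1.926 -0.48   0.082] [ 0.0006 -0.0008 -0.0151] rows>= 8
```

>>> send_rows --pt "0 0.18 -0.04 0.01 0 0 -0.005" --pt "0 0.38 -0.09 0.02 0 0 -0.01" --pt "0 0.58 -0.14 0.04 0 0 -0.012" --pt "0 0.78 -0.19 0.05 0 0 -0.012" --pt "0 0.98 -0.24 0.06 0 0 -0.012" --pt "0 0.98 -0.24 0.06 0 0 -0.012"

```text
clock: 25.93
tcp_pos: [0.4965, 0.1596, 0.202]
orientation: [-2.041, -2.385, -0.003]
contact_force: [-0.8, 0.8, -0.7]
grip_width: 0.0594
```

```bash
python3 -c "
from h import *
go(.446,.2954,.14,9.4)"
```

```text
t 25.93 p [0.4965 0.1596 0.202 ] jaw 8.89 w 0.0594 F [-0.8  0.8 -0.7]
row [ 0.945 -0.193  0.416] [-0.0001 -0.001  -0.0029] rows>= 4
```

>>> send_rows --pt "0 0.2 -0.04 0.0 0 0 0" --pt "0 0.4 -0.08 0.05 0 0 0" --pt "0 0.6 -0.13 0.1 0 0 0" --pt "0 0.8 -0.17 0.2 0 0 0" --pt "0 0.9 -0.18 0.3 0 0 0" --pt "0 0.9 -0.18 0.4 0 0 0" --pt "0 0.9 -0.18 0.4 0 0 0" --pt "0 0.9 -0.18 0.4 0 0 0"

```text
clock: 26.6
tcp_pos: [0.4528, 0.2816, 0.1412]
orientation: [-2.053, -2.377, 0.004]
contact_force: [-0.1, -0.6, -0.3]
grip_width: 0.0591
```

```bash
python3 -c "
from h import *
go(.446,.2952,.095,9.4)"
```

```text
t 26.6 p [0.4528 0.2816 0.1412] jaw 8.37 w 0.0591 F [-0.1 -0.6 -0.3]
row [ 0.097 -0.031  0.308] [-0.0006  0.0004 -0.0057] rows>= 2
```

>>> send_rows --pt "0 0.05 -0.015 0.08 0 0 -0.003" --pt "0 0.09 -0.03 0.16 0 0 -0.005" --pt "0 0.09 -0.03 0.24 0 0 -0.005" --pt "0 0.09 -0.03 0.27 0 0 -0.005" --pt "0 0.09 -0.03 0.27 0 0 -0.005" --pt "0 0.09 -0.03 0.27 0 0 -0.005" --pt "0 0.09 -0.03 0.27 0 0 -0.005"

```text
clock: 27.18
tcp_pos: [0.447, 0.2954, 0.1016]
orientation: [2.035, 2.393, 0.001]
contact_force: [-0.0, -0.7, -1.1]
grip_width: 0.0589
```

```bash
python3 -c "
from h import *
go(.446,.295,.0895,9.4)"
```

```text
t 27.18 p [0.447  0.2954 0.1016] jaw 9.25 w 0.0589 F [-0.  -0.7 -1.1]
row [-0.002 -0.007  0.08 ] [ 0.0001 -0.     -0.0008] rows>= 1
```

>>> send_rows --pt "0 -0.002 -0.007 0.03 0 0 -0.001" --pt "0 -0.002 -0.007 0.055 0 0 -0.001" --pt "0 -0.002 -0.007 0.075 0 0 -0.001" --pt "0 -0.002 -0.007 0.08 0 0 -0.001" --pt "0 -0.002 -0.007 0.08 0 0 -0.001" --pt "0 -0.002 -0.007 0.08 0 0 -0.001"

```text
clock: 27.68
tcp_pos: [0.4458, 0.2948, 0.0894]
orientation: [2.031, 2.397, -0.0]
contact_force: [-1.3, -0.7, 1.8]
grip_width: 0.0589
```

```bash
python3 -c "
from h import *
go(.446,.295,.0895,9.4)"
```

```text
t 27.68 p [0.4458 0.2948 0.0894] jaw 9.44 w 0.0589 F [-1.3 -0.7  1.8]
row [ 0.001  0.002 -0.001] [0.0001 0.0001 0.0002] rows>= 1
```

>>> send_rows --pt "1 0 0 0 0 0 0" --pt "1 0 0 0 0 0 0" --pt "1 0 0 0 0 0 0" --pt "1 0 0 0 0 0 0" --pt "1 0 0 -0.1 0 0 0" --pt "1 0 0 -0.25 0 0 0" --pt "1 0 0 -0.45 0 0 0" --pt "1 0 0 -0.65 0 0 0" --pt "1 -0.15 0.03 -0.75 0 0 0" --pt "1 -0.4 0.08 -0.75 0 0 0" --pt "1 -0.65 0.14 -0.75 0 0 0" --pt "1 -0.9 0.2 -0.75 0 0 0" --pt "1 -1 0.25 -0.75 0 0 0"

```text
clock: 28.77
tcp_pos: [0.5087, 0.1471, 0.2017]
orientation: [2.037, 2.389, -0.003]
contact_force: [-0.7, -1.3, -0.9]
grip_width: 0.0855
```

>>> send_rows --pt "1 -0.25 0.1 0 0 0 0" --pt "1 -0.5 0.2 0 0 0 0" --pt "1 -0.75 0.3 0 0 0 0" --pt "1 -1 0.35 0 0 0 0" --pt "1 -1 0.35 0 0 0 0"

```text
clock: 29.18
tcp_pos: [0.5862, 0.0037, 0.2012]
orientation: [2.043, 2.382, -0.005]
contact_force: [-0.7, -1.0, -0.8]
grip_width: 0.0855
```

>>> send_rows --pt "1 -0.25 0.07 0 0 0 0.01" --pt "1 -0.5 0.14 0 0 0 0.02" --pt "1 -0.75 0.2 0 0 0 0.03" --pt "1 -1 0.25 0 0 0 0.04" --pt "1 -1 0.25 0 0 0 0.05" --pt "1 -1 0.25 0 0 0 0.05"

```text
clock: 29.68
tcp_pos: [0.6453, -0.1314, 0.2011]
orientation: [2.22, 2.223, -0.002]
contact_force: [-0.3, 0.9, 0.2]
grip_width: 0.0855
```

```bash
python3 -c "
from h import *
go(.5356,-.4432,.12,-10)
grab('top','t5')
a=cv2.imread('pics/t5.png')[180:280,90:200];b=cv2.imread('pics/t5.png')[170:240,440:530]
cv2.imwrite('pics/t5c.png',np.vstack([cv2.resize(a,(550,500),interpolation=2)]))"
```

```text
t 29.68 p [ 0.6453 -0.1314  0.2011] jaw 0.07 w 0.0855 F [-0.3  0.9  0.2]
row [-2.077 -0.734  0.543] [-0.0002  0.0003  0.056 ] rows>= 9
```

View pics/t5c.png

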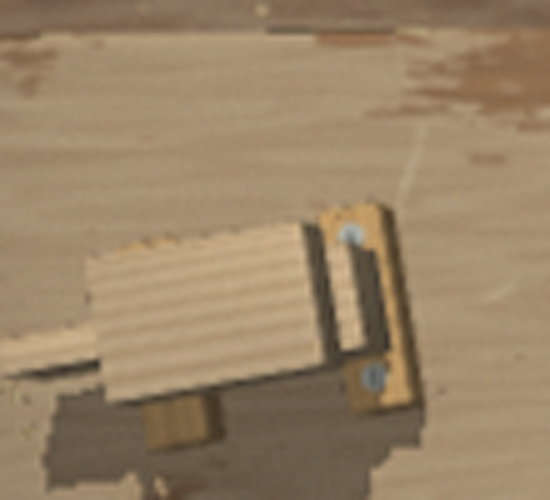

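The pad lies lengthways on the thick part. Its corners in the crop are about (87,260), (303,223), (326,362) and (106,402).

```bash
python3 -c "
from h import *
P=np.array([ray('t5',90+(u+.5)/5-.5,180+(v+.5)/5-.5,.103)[:2] for u,v in((87,260),(303,223),(326,362),(106,402))])*1000
v=P[0]+P[3]-P[1]-P[2];print(P.mean(0),np.degrees(np.arctan2(v[1],v[0])),np.linalg.norm(P-np.roll(P,1,0),axis=1))
t=np.radians(9.3);d=P.mean(0)-[445.2,294.6];print('across piece',d@[np.cos(t),np.sin(t)],'along piece',d@[-np.sin(t),np.cos(t)])"
```

```text
[445.26731376 293.53293471] 99.2569812105636 [58.528084   88.96717052 57.62592177 90.49449597]
across piece -0.10601286134856573 along piece -1.0639176439751739
```

>>> send_rows --pt "1 -0.25 -0.09 0 0 0 0.01" --pt "1 -0.5 -0.18 0 0 0 0.02" --pt "1 -0.75 -0.27 0 0 0 0.03" --pt "1 -1 -0.36 0 0 0 0.04" --pt "1 -1 -0.37 0 0 0 0.056" --pt "1 -1 -0.37 0 0 0 0.056"

```text
clock: 30.23
tcp_pos: [0.5894, -0.2802, 0.2017]
orientation: [-2.405, -2.022, 0.002]
contact_force: [0.0, 0.4, 0.1]
grip_width: 0.0855
```

```bash
python3 -c "
from h import *
go(.5356,-.4432,.12,-10)"
```

```text
t 30.23 p [ 0.5894 -0.2802  0.2017] jaw -9.89 w 0.0855 F [0.  0.4 0.1]
row [-1.131 -0.167  0.546] [-0.0002  0.0002  0.0006] rows>= 5
```

>>> send_rows --pt "1 -0.25 -0.04 0 0 0 0" --pt "1 -0.5 -0.08 0.0 0 0 0" --pt "1 -0.75 -0.12 0.0 0 0 0" --pt "1 -1 -0.16 0.0 0 0 0" --pt "1 -1 -0.16 0.2 0 0 0" --pt "1 -1 -0.16 0.4 0 0 0" --pt "1 -1 -0.16 0.4 0 0 0" --pt "1 -1 -0.16 0.4 0 0 0"

```text
clock: 30.9
tcp_pos: [0.5428, -0.4186, 0.1405]
orientation: [-2.391, -2.031, -0.001]
contact_force: [1.1, -0.5, 0.4]
grip_width: 0.0858
```

```bash
python3 -c "
from h import *
go(.5356,-.4432,.09,-10)"
```

```text
t 30.9 p [ 0.5428 -0.4186  0.1405] jaw -9.33 w 0.0858 F [ 1.1 -0.5  0.4]
row [-0.171 -0.02   0.336] [-0.0009 -0.0011  0.0037] rows>= 2
```

>>> send_rows --pt "1 -0.1 -0.01 0.1 0 0 0" --pt "1 -0.16 -0.02 0.2 0 0 0" --pt "1 -0.16 -0.02 0.33 0 0 0" --pt "1 -0.16 -0.02 0.33 0 0 0" --pt "1 -0.16 -0.02 0.33 0 0 0" --pt "1 -0.16 -0.02 0.33 0 0 0"

```text
clock: 31.4
tcp_pos: [0.536, -0.4456, 0.0932]
orientation: [2.399, 2.027, 0.001]
contact_force: [0.9, 0.4, 0.9]
grip_width: 0.0856
```

```bash
python3 -c "
from h import *
go(.5356,-.4432,.03,-10)
grab('side','s2');crop('s2','s2c',310,200,450,340,4)
print(proj('s2',[[.5356,-.4432,.0],[.5356,-.4432,.062],[.5356,-.4772,.0]]))"
```

```text
t 31.4 p [ 0.536  -0.4456  0.0932] jaw -9.6 w 0.0856 F [0.9 0.4 0.9]
row [ 0.015 -0.006  0.421] [0.0004 0.0001 0.0022] rows>= 2
[[379.27764834 311.25349585]
 [379.86731955 285.34229659]
 [383.18340253 318.92535283]]
```

View pics/s2c.png

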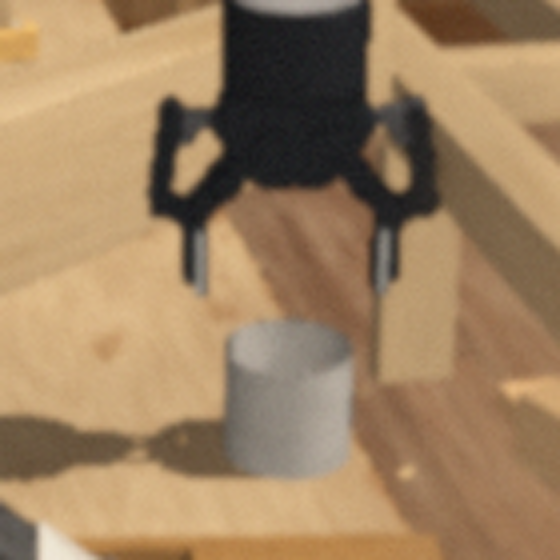

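The jaws (crop about 200 and 378) are centred on the tin (about 290), so I'll go down and grip it.

>>> send_rows --pt "1 0.005 0 0.1 0 0 0" --pt "1 0.005 0 0.2 0 0 0" --pt "1 0.005 0 0.3 0 0 0" --pt "1 0.005 0 0.4 0 0 0" --pt "1 0.005 0 0.42 0 0 0" --pt "1 0.005 0 0.42 0 0 0" --pt "0 0.005 0 0.42 0 0 0" --pt "0 0.005 0 0.42 0 0 0" --pt "0 0.005 0 0.42 0 0 0" --pt "0 0.005 0 0.42 0 0 0" --pt "0 0.005 0 0.42 0 0 0"

```text
clock: 32.37
tcp_pos: [0.5359, -0.4451, 0.0301]
orientation: [2.399, 2.026, 0.001]
contact_force: [0.8, 0.7, 2.3]
grip_width: 0.0669
```

```bash
python3 -c "
from h import *
go(.5356,-.4432,.03)"
```

```text
t 32.37 p [ 0.5359 -0.4451  0.0301] jaw -9.63 w 0.0669 F [0.8 0.7 2.3]
row [ 0.012 -0.004  0.001] [ 0.0004  0.0002 -0.    ] rows>= 1
```

>>> send_rows --pt "0 0 0 -0.08 0 0 0" --pt "0 0 0 -0.25 0 0 0" --pt "0 0 0 -0.45 0 0 0" --pt "0 0 0 -0.65 0 0 0" --pt "0 0 0 -0.85 0 0 0" --pt "0 0 0 -1 0 0 0" --pt "0 0.12 0 -1 0 0 0" --pt "0 0.3 -0.05 -1 0 0 0" --pt "0 0.5 -0.1 -1 0 0 0" --pt "0 0.7 -0.1 -1 0 0 0" --pt "0 0.9 -0.1 -1 0 0 0" --pt "0 0.95 -0.1 -1 0 0 0"

```text
clock: 33.37
tcp_pos: [0.5456, -0.2948, 0.1801]
orientation: [-2.391, -2.034, -0.004]
contact_force: [0.0, 0.4, -3.1]
grip_width: 0.0668
```

>>> send_rows --pt "0 0.12 0 -0.1 0 0 0" --pt "0 0.3 -0.02 -0.25 0 0 0" --pt "0 0.5 -0.05 -0.35 0 0 -0.01" --pt "0 0.7 -0.07 -0.35 0 0 -0.02" --pt "0 0.9 -0.1 -0.35 0 0 -0.03" --pt "0 1 -0.1 -0.35 0 0 -0.04"

```text
clock: 33.87
tcp_pos: [0.5549, -0.1468, 0.2339]
orientation: [2.262, 2.18, 0.003]
contact_force: [-0.6, 1.0, -2.6]
grip_width: 0.0669
```

>>> send_rows --pt "0 0.15 -0.03 0 0 0 -0.01" --pt "0 0.35 -0.07 0 0 0 -0.02" --pt "0 0.55 -0.12 0 0 0 -0.03" --pt "0 0.75 -0.17 0 0 0 -0.04" --pt "0 0.95 -0.22 0 0 0 -0.05" --pt "0 1 -0.25 0 0 0 -0.05"

```text
clock: 34.37
tcp_pos: [0.5226, 0.0057, 0.2326]
orientation: [-2.081, -2.352, -0.003]
contact_force: [0.3, 0.5, -2.8]
grip_width: 0.0671
```

```bash
python3 -c "
from h import *
go(.4458,.2946,.2,9.4)"
```

```text
t 34.37 p [0.5226 0.0057 0.2326] jaw 6.99 w 0.0671 F [ 0.3  0.5 -2.8]
row [ 1.974 -0.274  0.221] [ 0.0002 -0.0006 -0.0134] rows>= 8
```

>>> send_rows --pt "0 0.15 -0.02 0 0 0 -0.005" --pt "0 0.35 -0.05 0 0 0 -0.01" --pt "0 0.55 -0.08 0 0 0 -0.013" --pt "0 0.75 -0.11 0 0 0 -0.013" --pt "0 0.95 -0.14 0 0 0 -0.013" --pt "0 1 -0.14 0 0 0 -0.013"

```text
clock: 34.87
tcp_pos: [0.4837, 0.1516, 0.2327]
orientation: [-2.035, -2.392, -0.003]
contact_force: [-0.2, 0.2, -3.7]
grip_width: 0.0667
```

```bash
python3 -c "
from h import *
go(.4458,.2946,.17,9.4)"
```

```text
t 34.87 p [0.4837 0.1516 0.2327] jaw 9.22 w 0.0667 F [-0.2  0.2 -3.7]
row [ 0.981 -0.097  0.42 ] [ 0.0002 -0.0006 -0.001 ] rows>= 4
```

>>> send_rows --pt "0 0.15 -0.02 0 0 0 0" --pt "0 0.35 -0.04 0 0 0 0" --pt "0 0.55 -0.06 0 0 0 0" --pt "0 0.75 -0.08 0 0 0 0" --pt "0 0.9 -0.09 0.1 0 0 0" --pt "0 0.96 -0.09 0.2 0 0 0" --pt "0 0.96 -0.09 0.3 0 0 0" --pt "0 0.96 -0.09 0.4 0 0 0" --pt "0 0.96 -0.09 0.4 0 0 0" --pt "0 0.96 -0.09 0.4 0 0 0"

```text
clock: 35.7
tcp_pos: [0.45, 0.2859, 0.1716]
orientation: [2.043, 2.386, -0.003]
contact_force: [0.9, 0.5, -4.0]
grip_width: 0.0669
```

```bash
python3 -c "
from h import *
go(.4458,.2940,.140,9.4)"
```

```text
t 35.7 p [0.45   0.2859 0.1716] jaw 8.85 w 0.0669 F [ 0.9  0.5 -4. ]
row [ 0.058 -0.019  0.21 ] [-0.0005  0.0004 -0.0031] rows>= 1
```

>>> send_rows --pt "0 0.03 -0.01 0.05 0 0 -0.002" --pt "0 0.055 -0.019 0.1 0 0 -0.003" --pt "0 0.055 -0.019 0.16 0 0 -0.003" --pt "0 0.055 -0.019 0.2 0 0 -0.003" --pt "0 0.055 -0.019 0.2 0 0 -0.003" --pt "0 0.055 -0.019 0.2 0 0 -0.003" --pt "0 0.055 -0.019 0.2 0 0 -0.003"

```text
clock: 36.28
tcp_pos: [0.4461, 0.2946, 0.1419]
orientation: [2.031, 2.397, 0.0]
contact_force: [-0.4, 0.1, -2.8]
grip_width: 0.0667
```

```bash
python3 -c "
from h import *
go(.4458,.2940,.133,9.4)
grab('side','s3'); print(proj('s3',[[.4458,.294,.1],[.4458,.294,.16]]))"
```

```text
t 36.28 p [0.4461 0.2946 0.1419] jaw 9.44 w 0.0667 F [-0.4  0.1 -2.8]
row [-0.004 -0.003  0.059] [ 0.0001 -0.      0.0002] rows>= 1
[[300.06037073 181.86895855]
 [299.47520867 164.16292758]]
```

>>> send_rows --pt "0 -0.003 -0.002 0.02 0 0 0" --pt "0 -0.003 -0.002 0.04 0 0 0" --pt "0 -0.003 -0.002 0.055 0 0 0" --pt "0 -0.003 -0.002 0.06 0 0 0" --pt "0 -0.003 -0.002 0.06 0 0 0" --pt "0 -0.003 -0.002 0.06 0 0 0"

```text
clock: 36.83
tcp_pos: [0.4458, 0.294, 0.133]
orientation: [2.031, 2.396, -0.0]
contact_force: [-0.9, -2.5, 1.0]
grip_width: 0.0668
```

```bash
python3 -c "
from h import *
go(.4458,.2940,.133,9.4)"
```

```text
t 36.83 p [0.4458 0.294  0.133 ] jaw 9.44 w 0.0668 F [-0.9 -2.5  1. ]
row [-0.  0.  0.] [0.0001 0.0001 0.0002] rows>= 1
```

Contact felt: the load has gone from −2.8 N to +1 N. Release, rise straight up and move clear.

>>> send_rows --pt "1 0 0 0 0 0 0" --pt "1 0 0 0 0 0 0" --pt "1 0 0 0 0 0 0" --pt "1 0 0 0 0 0 0" --pt "1 0 0 0 0 0 0" --pt "1 0 0 -0.1 0 0 0" --pt "1 0 0 -0.25 0 0 0" --pt "1 0 0 -0.45 0 0 0" --pt "1 0 0 -0.7 0 0 0" --pt "1 0 0 -0.95 0 0 0"

```text
clock: 37.67
tcp_pos: [0.445, 0.2939, 0.2764]
orientation: [-2.03, -2.397, 0.002]
contact_force: [1.3, 0.9, -0.1]
grip_width: 0.0857
```

>>> send_rows --pt "1 -0.25 0.05 0 0 0 0" --pt "1 -0.5 0.1 0 0 0 0" --pt "1 -0.75 0.15 0 0 0 0" --pt "1 -1 0.2 0 0 0 0" --pt "1 -1 0.2 0 0 0 0"

```text
clock: 38.08
tcp_pos: [0.5028, 0.1422, 0.2749]
orientation: [2.042, 2.383, -0.005]
contact_force: [0.4, -0.5, -0.9]
grip_width: 0.0853
```

>>> send_rows --pt "1 -0.25 0.1 0 0 0 0" --pt "1 -0.5 0.2 0 0 0 0" --pt "1 -0.75 0.3 0 0 0 0" --pt "1 -1 0.4 0 0 0 0" --pt "1 -1 0.4 0 0 0 0" --pt "1 -1 0.4 0 0 0 0"

```text
clock: 38.58
tcp_pos: [0.5845, 0.0101, 0.2746]
orientation: [-2.037, -2.391, 0.001]
contact_force: [-0.0, 0.5, 0.5]
grip_width: 0.0854
```

```bash
python3 -c "
from h import *
grab('top','t6');grab('side','s6')
a=cv2.imread('pics/t6.png')[180:280,90:200];b=cv2.imread('pics/s6.png')[130:220,250:350]
cv2.imwrite('pics/f.png',np.hstack([cv2.resize(a,(440,400),interpolation=2),cv2.resize(b,(360,400),interpolation=2)]))
print(r.get_obs()['clock'])
a=np.linspace(0,2*np.pi,60); c=[.4453,.2935]
for z in(.165,.103): 
  p=(proj('t6',np.c_[c[0]+.034*np.cos(a),c[1]+.034*np.sin(a),0*a+z])+.5-[90,180])*4; print(z,p.min(0),p.max(0))"
```

```text
38.6833
0.165 [ 50.45065226 169.15215452] [191.65769389 310.0125148 ]
0.103 [ 98.00473579 183.02393945] [231.7373624  316.45827241]
```

View pics/f.png

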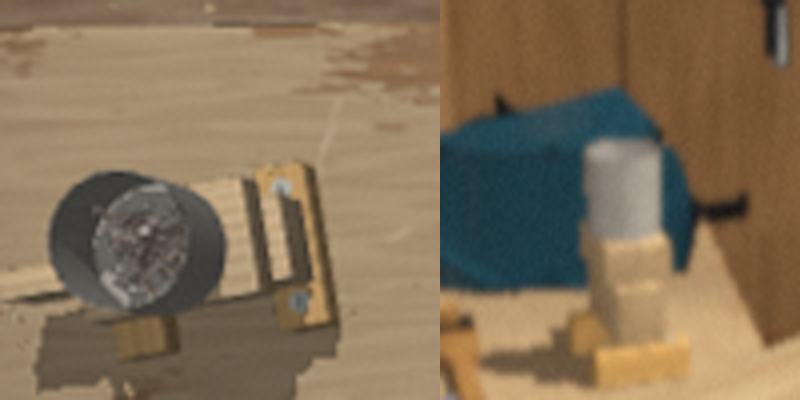

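The tin stands upright. Its rim edge is at about (49,170) in the crop, against (50,169) expected for dead centre. That is good, so I'll hand in.

```bash
python3 -c "
from h import *
print(r.hand_in())"
```

```text
the job is handed in; nothing more can be done
None
```

The stack is built in the order asked and handed in at about 38.7 s, with the arm standing clear.

| Item | What the last camera check showed |
|---|---|
| Bearers | Gap about 60.6 mm, ends level within 0.3 mm, about 0.4° out of parallel |
| Tenoned piece | Centred over the pair within about 1 mm, tongue past the left bearer |
| Pad | Lengthways, within about 1 mm of the middle of the thick part |
| Tin | Upright, within about 1–2 mm of the pad's middle |

- **First bearer placing was off:** the gap was 3 mm too small and the ends 2.6 mm out, so I gripped it again and corrected it before laying the piece on.
- **Wrong move:** I once moved along the wrong tool axis, low near the long timber. The force reading stayed near zero, so nothing was touched.
- **Cameras disagreed on the tin:** before the tin was gripped, the side view put it about 4–5 mm from the top-view position. The gripper showed the same sideways shift there. The rest was not resolved, and the final tin check is from the top view.
- **Not remeasured:** I did not measure the bearers again after the piece, pad and tin went on. The final pictures show no visible change.

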